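Start the vacuum pump: power, vent, start

ROBOT

A 6-joint arm with a two-finger parallel gripper is mounted at the origin on the work surface. World frame = base frame: x ahead of the robot, y to its left, z up, the work surface at z = 0. Lengths are in m, angles in rad, forces in N, time in s.
With the tool pointing down it reaches from about 0.3 to 0.825 m from the base axis. Payload 5.4 kg.
Tool frame: the origin (TCP) lies on the centre line of the jaws, within the pads' length; the fingertips stand ctrl.tip_extent ahead of it and the grasp point (between the pads) lies 6 mm ahead of it (ctrl.tip_extent is the distance from the TCP to the fingertips, in m); z points along the fingers, y is the line along which they close (so a half turn about z gives the same grasp; the last joint's range is limited). The gripper opens to 92 mm and grips with 3 to 60 N. Pads are 20 mm wide; open, the fingers measure 128 mm over their backs; the gripper's body (75 mm by 189 mm) begins 69 mm behind the grasp point.
Start: joints at [-1.329, 0.158, 1.597, -0, 1.386, -0.21], TCP at [0.251, -0.517, 0.24] pointing down, gripper open.
Joint ranges: [-2.91, 2.91], [-0.94, 2.29], [0.18, 2.7], [-1.29, 4.43], [0.17, 2.64], [-3, 3]. Speed limits (rad/s): [2.57, 2.57, 3.14, 3.14, 3.14, 3.14].

INTERFACE

Orientations are given as a unit quaternion [w, x, y, z].
In Python, from cell import ctrl gives the robot as it stands.
- The arm moves only by the shell command python3 -m pendant 'ROWS' [FORCE]. ROWS is JSON, a list of rows, each a list of 7 numbers: the shift along the tool's x, y, z in m, then the turn, a rotation vector about the tool's x, y, z in degrees, then the finger opening in m, from 0 to 0.0919. A call has exactly 8 rows; each row is the pose to reach, as a shift and turn from the pose commanded when the call began, along the tool's axes at that moment; what a row does not reach only later rows make up. A row lasts 1/10 s, in which the tool goes at most 50 mm and 8.59 degrees, less where a joint would pass 70% of its speed; a pose out of reach is approached as far as the arm can. A call with a gripper value outside its range is refused whole. The fingers move at their own pace and stop on an object; FORCE is the grip in N (left out, the last holds). Time passes only in rows, so rows that repeat a pose let the fingers close, or fill a call up. It gives the time, the measured TCP pose, the force, the opening and the grip force at its end, in the units of the state.
- ctrl.get_obs(): the state, without advancing time (a new reading comes with each control period).
- ctrl.capture(name): name is "scene" or "side" or "wrist"; returns the picture (480x640x3 uint8, red, green, blue); there is no depth.
- ctrl.camera_info(name): a dict with "mtx" (3x3 intrinsics, pixels), "pose" (4x4, takes a point from camera to world coordinates); the wrist camera has in their place "tool_from_camera" (4x4, takes a point from camera to tool coordinates, whose origin is the TCP and whose axes are the flange's). Camera axes: x right, y down, z forward; pixel columns grow to the right and rows downward; lengths in m; the calibration is good to about 2 mm. A picture is of the moment at which its call begins: read the wrist's pose just before it. camera_info takes no time and is no camera call.
- ctrl.close_job(): hands the job in; it is judged then, once.
The state is a dict: "t": time; "qpos": joint angles; "joint_velocities": joint speeds; "tau": joint torques, N m; "tool_pos": TCP position; "tcp_rot": TCP orientation; "force": force on the tool from outside, world axes, zero at the start; "torque": the same for the moment, N m; "opening": finger opening in m; "finger_force": force on a finger pad.
Only numpy, scipy, OpenCV 4.12 (cv2) and the standard library are available. Lean on these libraries where they do the work, as an engineer would, in place of code of your own. Each camera call takes 0.05 s, during which the arm holds its last target. There are 200 camera calls.

TASK

Start the vacuum pump with the closed fingertips: press the raised half of the black power rocker on top of the pump all the way down, then push the round plunger on the valve block fully home to shut the vent, and last press the long start key on the control box right down, hold it down for about a second and let it come up again. Keep to that order, never press the small round stop key, and do not lift or shift the control box or move anything else that stands on the bench.

Things in the scene. Friction and masses are not known exactly. Their poses are not given: they have to be found in the camera images.
- pump: Grey vacuum pump, fixed, 150 x 150 mm, origin at the centre of its underside, yaw up to 0.4 rad. Flat deck 85 mm high; the rocker sits on its front (-x) part, pivot at x = -46 mm, y = 0, 96 mm high. Behind lie a white motor cylinder along y (from x = -12 mm back, top at 132 mm) and a blue handle at x = +45 mm, top at 148 mm.
- rocker (a joint): Black V-shaped power rocker, 30 mm (pump x) by 56 mm (pump y), two 28 mm halves about a pivot along pump x. In rad: 0 to 0.05 at the start = off, +y half raised (outer end 10 mm above the pivot), -y half level; 0.35 = fully over, on: +y half level at pivot height, 96 mm above the bench. Stiff (3 to 4 N) and stays where left.
- rocker_press (a point): Point to press: on the top face of the rocker's raised +y half, 18 mm from the pivot; moves with the rocker, from about 6 mm above the pivot's height (off) to level with it (on).
- valve: Vent valve: aluminium block 90 x 100 x 45 mm, fixed, origin at the centre of its underside, yaw up to 0.5 rad. The plunger stands in a steel collar at x = -10 mm, y = 0; behind it a round gauge 44 mm across, at x = +27 to +43 mm, top at 112 mm; brass stubs at both y ends.
- plunger (a joint): Vent plunger: steel mushroom with a flat round cap 36 mm across. Pushed straight down, value in m: 0 to 0.003 at the start (out), 0.014 = fully home. Friction about 4 N; it stays where it is left.
- plunger_top (a point): Centre of the top face of the plunger's cap, 100 mm above the bench when at 0 and 86 mm when fully home; moves with it.
- control_box: Loose white box, 100 (x) x 160 (y) x 46 mm high, 0.65 to 1.05 kg, on a rubber sole, origin at the centre of its underside, yaw up to 0.5 rad. Dark display flush in its top at the back (+x); two grey keys near its front: the long start key on the +y side, the small round stop key on the -y side.
- start_key (a joint): Start key: grey bar 24 (box x) x 55 mm (box y), travel in m: 0 = up, 0.006 = right down. Spring: starts to move at 1.5 N, right down at 5 N, comes up again when released.
- start_key_top (a point): Centre of the start key's top face, 55 mm above the bench when up; at x = -20, y = +40 mm of the control box.
- stop_key (a joint): Stop key: grey round key 22 mm across, same spring and travel as the start key. Must not be pressed.
- stop_key_top (a point): Centre of the stop key's top face, 55 mm above the bench; at x = -20, y = -50 mm of the control box, 90 mm from the start key.
- vial: Bystander: amber glass jar, 38 mm across, 60 mm high, loose, between the devices. Origin under its centre.
- stopper: Bystander: black rubber stopper, 38 mm across, 32 mm high, loose, between the devices. Origin under its centre.
- crucible: Bystander: small white ceramic cup, 40 mm across, 32 mm high, loose, between the devices. Origin under its centre.
- reagent: Bystander: glass bottle, 68 mm across, 150 mm high, loose, behind the devices. Origin under its centre.
- beaker: Bystander: glass beaker, 76 mm across, 95 mm high, loose, behind the devices. Origin under its centre.
- spatula: Bystander: steel spatula, 180 mm long, lying behind the devices.
Things that resemble listed ones, but are neither listed nor needed, are in the scene too. Several things look just like the valve: the one meant starts farthest to the robot's right. What is shaped like the pump but purple is not meant.

How it is judged:
By the outcome, as a careful person would: the job done as asked, in the order asked, and still so for the second after the job is handed in, with the robot touching nothing.
It also fails if it takes over 58 s, if anything falls off the work surface, if the arm or the gripper's body presses on something with over 40 N, if the wrist force passes 120 N, or if a joint passes its speed limit or range.

## Working session

There is one attempt and no reset: what is moved stays moved. The work goes in short steps, Python scripts to look and compute and a shell command to move; the robot and the scene stay as the last step left them, time stands still between calls to the robot, and variables do not carry over. Pictures are saved under pics/ and viewed, at most 10 in all, crops included, and the job is handed in when it is done.

```bash
mkdir -p pics; python3 - <<'E'
from cell import ctrl
import cv2,numpy as np
np.set_printoptions(precision=4,suppress=True)
for n in ("scene","side"):
    im=ctrl.capture(n); cv2.imwrite(f"pics/{n}0.png",im[:,:,::-1]); i=ctrl.camera_info(n); print(n,i["mtx"],i["pose"])
print(ctrl.camera_info("wrist")); print(ctrl.tip_extent); print(ctrl.get_obs())
E
```

```text
scene [[586.344    0.     321.9545]
 [  0.     586.344  238.9431]
 [  0.       0.       1.    ]] [[ 0.7762  0.5335 -0.336   0.8917]
 [ 0.6303 -0.6694  0.3932 -0.4519]
 [-0.0151 -0.517  -0.8558  1.0462]
 [ 0.      0.      0.      1.    ]]
side [[512.8688   0.     324.6061]
 [  0.     512.8688 241.3534]
 [  0.       0.       1.    ]] [[-0.9473 -0.2106  0.2413  0.213 ]
 [-0.3202  0.6327 -0.7051  0.8753]
 [-0.0042 -0.7452 -0.6668  0.9128]
 [ 0.      0.      0.      1.    ]]
{'mtx': array([[343.2355,   0.    , 324.5863],
       [  0.    , 343.2355, 238.5499],
       [  0.    ,   0.    ,   1.    ]]), 'tool_from_camera': array([[-0.0003, -0.9585, -0.2851,  0.0801],
       [ 1.    , -0.0002, -0.0006,  0.0006],
       [ 0.0005, -0.2851,  0.9585, -0.1449],
       [ 0.    ,  0.    ,  0.    ,  1.    ]])}
0.025
{'t': 0.1, 'qpos': array([-1.3291,  0.159 ,  1.5981,  0.    ,  1.3862, -0.2101]), 'joint_velocities': array([-0.0012, -0.0017, -0.0017,  0.0009, -0.0009, -0.0004]), 'tau': array([ -0.0002, -38.6507, -32.2958,   0.0703,   0.034 ,  -0.    ]), 'tool_pos': array([ 0.2509, -0.5168,  0.2387]), 'tcp_rot': array([-0.0008,  0.9746,  0.224 , -0.    ]), 'force': array([ 0.8206, -0.2048, -0.3119]), 'torque': array([-0.0062,  0.0397, -0.0287]), 'finger_force': 0.0, 'opening': 0.09181540713718964}
```

View pics/scene0.png

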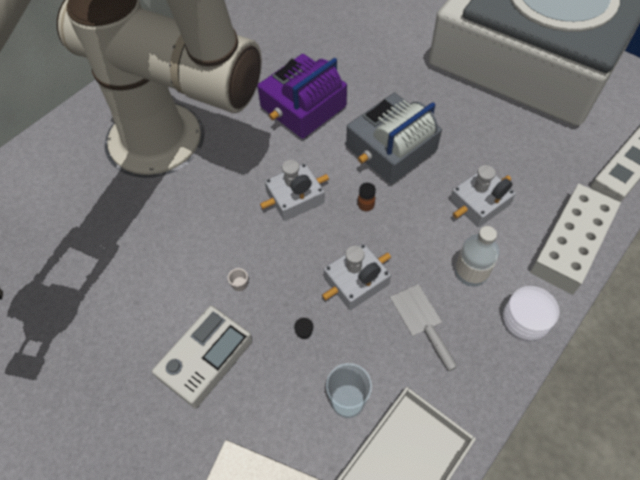

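View pics/side0.png

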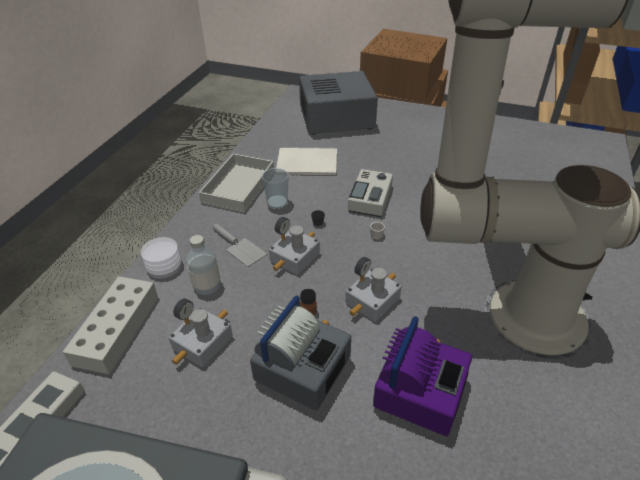

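The pictures show three valves, two pumps and one control box. In scene pixels, the valve candidates are (295,185), (357,270) and (483,192). The pumps are grey at (393,135) and purple at (303,95). The box is at (203,355), with its long start key at (208,327) and round stop key at (174,367). Next I compute the valves' world y and take close crops.

```bash
cat > h.py <<'E'
from cell import ctrl
import cv2,numpy as np
np.set_printoptions(precision=4,suppress=True)
def ray(n,uv):
    i=ctrl.camera_info(n)
    if n=="wrist":
        from scipy.spatial.transform import Rotation as R
        o=ctrl.get_obs(); q=o["tcp_rot"]; T=np.eye(4); T[:3,:3]=R.from_quat([q[1],q[2],q[3],q[0]]).as_matrix(); T[:3,3]=o["tool_pos"]; P=T@i["tool_from_camera"]
    else: P=i["pose"]
    d=P[:3,:3]@np.linalg.solve(i["mtx"],[uv[0],uv[1],1.]); return P[:3,3],d
def onz(n,uv,z):
    c,d=ray(n,uv); return c+d*(z-c[2])/d[2]
def tri(a,b):
    A=np.zeros((3,3));r=np.zeros(3)
    for n,uv in (("scene",a),("side",b)):
        c,d=ray(n,uv);d=d/np.linalg.norm(d);M=np.eye(3)-np.outer(d,d);A+=M;r+=M@c
    return np.linalg.solve(A,r)
E
python3 - <<'E'
from h import *
for p in [(291,167),(354,254),(486,174)]: print(p,onz("scene",p,.1))
s=cv2.imread("pics/scene0.png");d=cv2.imread("pics/side0.png")
def c(im,x,y,w=100,h=75): return cv2.resize(im[y:y+h,x:x+w],(w*4-0,h*4),interpolation=cv2.INTER_CUBIC)
# crops 100x75 at 4x
t=np.vstack([np.hstack([c(s,340,85),c(s,310,235)]),np.hstack([c(d,250,300,),c(d,245,210)])])
cv2.imwrite("pics/crops.png",t)
E
```

```text
(291, 167) [0.3628 0.0765 0.1   ]
(354, 254) [ 0.5873 -0.0054  0.1   ]
(486, 174) [0.682  0.3068 0.1   ]
```

View pics/crops.png

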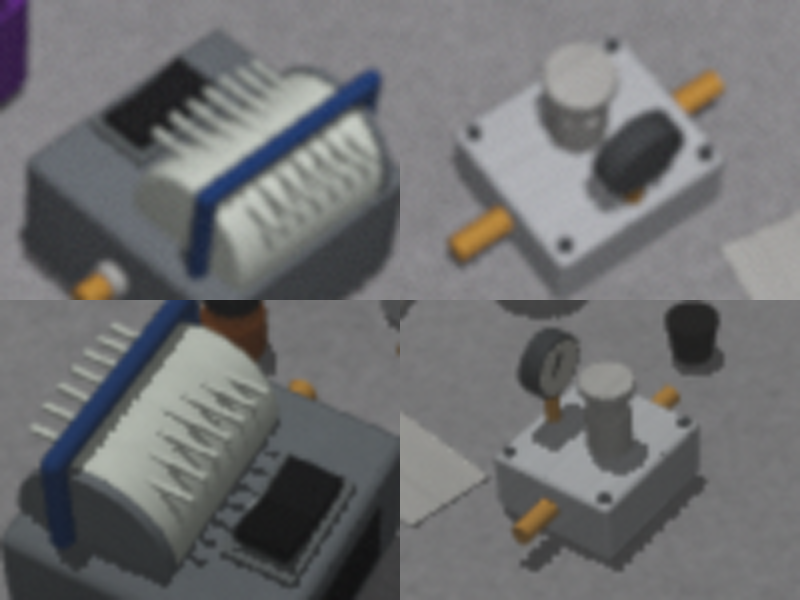

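The valve at scene (357,270) has y ≈ -0.005, the farthest right of the three, so it is the one meant. The grey pump's black rocker is at scene (380,110). In the side crop, its +y end is at crop pixels (235,530)–(288,560). Now for positions and yaws.

```bash
python3 - <<'E'
from h import *
s=cv2.imread("pics/scene0.png");d=cv2.imread("pics/side0.png")
S=lambda x,y,ox,oy,a=0,b=0:((x-a)/4+ox,(y-b)/4+oy)
print("plunger",tri(S(581,76,310,235,400),S(607,382,245,210,400,300)),onz("scene",S(581,76,310,235,400),.098),onz("side",S(607,382,245,210,400,300),.098))
# valve top corners z=.045: 
for p in [(610,40),(725,150),(570,260),(455,140)]:print("vtop",onz("scene",S(*p,310,235,400),.045))
# pump rocker side view corners
for p,z in [((290,455),.096),((345,488),.096),((288,560),.104),((235,530),.104)]: print("rk side",onz("side",S(*p,250,300,0,300),z))
for p,z in [((183,57),.104),((105,120),.096),((140,150),.096)]: print("rk scene",onz("scene",S(*p,340,85),z))
for p in [(218,30),(28,160)]: print("deck front scene",onz("scene",S(*p,340,85),.085))
for n,im,box in(("scene",s,(150,300,255,405)),("side",d,(340,160,400,220))):
    x0,y0,x1,y1=box; c=cv2.resize(im[y0:y1,x0:x1],(400,400),interpolation=cv2.INTER_CUBIC)
    cv2.imwrite(f"pics/b{n}.png",c)
cv2.imwrite("pics/bx.png",np.hstack([cv2.imread("pics/bscene.png"),cv2.imread("pics/bside.png")]))
E
```

```text
plunger [ 0.5868 -0.003   0.0968] [ 0.5884 -0.003   0.098 ] [ 0.5851 -0.0025  0.098 ]
vtop [0.5703 0.0473 0.045 ]
vtop [0.6505 0.0327 0.045 ]
vtop [ 0.6278 -0.06    0.045 ]
vtop [ 0.5456 -0.0442  0.045 ]
rk side [0.4203 0.2855 0.096 ]
rk side [0.3886 0.2958 0.096 ]
rk side [0.3996 0.3489 0.104 ]
rk side [0.4288 0.341  0.104 ]
rk scene [0.4058 0.3453 0.104 ]
rk scene [0.3959 0.2882 0.096 ]
rk scene [0.4236 0.2825 0.096 ]
deck front scene [0.3993 0.3903 0.085 ]
deck front scene [0.3748 0.2477 0.085 ]
```

View pics/bx.png

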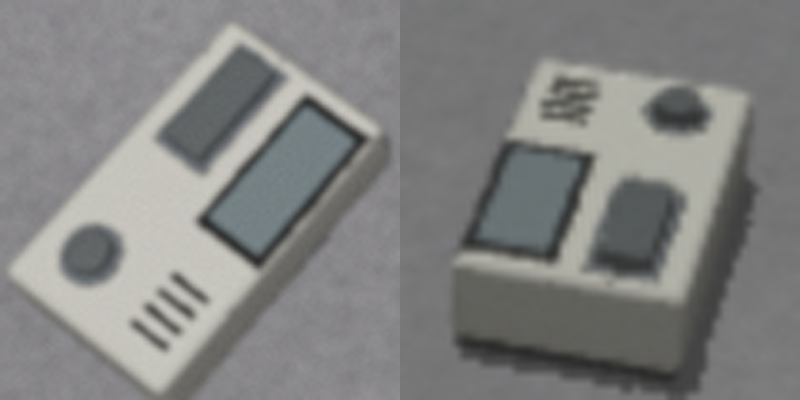

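The crop shows the start key centred at about scene (208,328) and the stop key at (174,366). In the side view, start is at crop (637,222) and stop at (677,108). Next I work out the move to hover over the rocker for a wrist look.

```bash
cat >> h.py <<'E'
from scipy.spatial.transform import Rotation as R
def go(x,y,z,yaw):
    o=ctrl.get_obs();q=o["tcp_rot"];r=R.from_quat([q[1],q[2],q[3],q[0]])
    t=R.from_euler("z",yaw)*R.from_euler("x",np.pi)
    print("shift mm",1000*r.inv().apply(np.array([x,y,z])-o["tool_pos"]),"turn deg",np.degrees((r.inv()*t).as_rotvec()))
    c=r.as_matrix(); print("t",o["t"],"pos",o["tool_pos"],"yaw",np.arctan2(c[1,0],c[0,0]),"F",o["force"])
E
python3 - <<'E'
from h import *
S=lambda x,y:(150+x*.2625,300+y*.2625); D=lambda x,y:(340+(x-400)*.15,160+y*.15)
print("start",onz("scene",S(222,107),.055),onz("side",D(637,218),.055))
print("stop",onz("scene",S(92,250),.055),onz("side",D(677,105),.055))
go(.415,.333,.24,-.17)
E
```

```text
start [ 0.4603 -0.2718  0.055 ] [ 0.4534 -0.2707  0.055 ]
stop [ 0.4634 -0.3596  0.055 ] [ 0.4576 -0.3569  0.055 ]
shift mm [ 518.6452 -692.8983    0.0435] turn deg [-0.0978  0.0089 35.6262]
t 0.1 pos [ 0.2509 -0.5168  0.2387] yaw 0.4517950210037429 F [ 0.8206 -0.2048 -0.3119]
```

```bash
python3 -m pendant '[[13,-17,0,0,0,1,0.05],[0.03,-0.04,0,0,0,4,0],[0.06,-0.08,0,0,0,8,0],[0.09,-0.12,0,0,0,12,0],[0.12,-0.16,0,0,0,16,0],[0.15,-0.2,0,0,0,20,0],[0.18,-0.24,0,0,0,24,0],[0.208,-0.278,0,0,0,28,0]]' 10 >/dev/null 2>&1 & echo skip; kill %1 2>/dev/null; python3 -c "
from h import *
go(.415,.333,.24,-.17)"
```

```text
skip
shift mm [ 518.6452 -692.8983    0.0435] turn deg [-0.0978  0.0089 35.6262]
t 0.1 pos [ 0.2509 -0.5168  0.2387] yaw 0.4517950210037429 F [ 0.8206 -0.2048 -0.3119]
```

That command had a bad first row, in mm instead of m. I cancelled it before it ran, and the state confirms nothing moved. Here is the correct version.

```bash
python3 -m pendant '[[0.015,-0.02,0,0,0,2,0],[0.04,-0.053,0,0,0,5,0],[0.068,-0.091,0,0,0,9,0],[0.096,-0.128,0,0,0,13,0],[0.124,-0.166,0,0,0,17,0],[0.152,-0.203,0,0,0,21,0],[0.18,-0.24,0,0,0,25,0],[0.207,-0.277,0,0,0,29,0]]' 10; python3 -c "
from h import *
go(.415,.333,.24,-.17)"
```

```text
t: 0.9
tool_pos: [0.3161, -0.1758, 0.2392]
tcp_rot: [-0.0, 1.0, -0.029, 0.0]
force: [0.7, 0.3, 0.4]
opening: 0.0302
finger_force: 0.0
shift mm [  69.2518 -513.6474   -0.5828] turn deg [-0.0217 -0.0002  6.4192]
t 0.9 pos [ 0.3161 -0.1758  0.2392] yaw -0.05796373607052864 F [0.6874 0.2793 0.3838]
```

```bash
python3 -m pendant '[[0.006,-0.045,0,0,0,1,0],[0.012,-0.09,0,0,0,2,0],[0.018,-0.135,0,0,0,3,0],[0.024,-0.18,0,0,0,4,0],[0.03,-0.225,0,0,0,5,0],[0.036,-0.27,0,0,0,6,0],[0.042,-0.315,0,0,0,6,0],[0.048,-0.36,0,0,0,6,0]]' && python3 -c "
from h import *
go(.415,.333,.24,-.17)"
```

```text
t: 1.7
tool_pos: [0.3835, 0.1812, 0.2394]
tcp_rot: [0.0, 0.997, -0.079, 0.0]
force: [1.0, -0.9, -0.2]
opening: 0.0006
finger_force: 0.0
shift mm [   7.1791 -154.8333   -0.629 ] turn deg [ 0.0089 -0.0074  0.6583]
t 1.7 pos [0.3835 0.1812 0.2394] yaw -0.15851011383067687 F [ 0.9772 -0.8785 -0.1609]
```

```bash
python3 -m pendant '[[0.002,-0.04,0,0,0,0.5,0],[0.004,-0.08,0,0,0,0.5,0],[0.006,-0.12,0,0,0,0.5,0],[0.007,-0.145,0,0,0,0.5,0],[0.007,-0.154,0,0,0,0.5,0],[0.007,-0.154,0,0,0,0.5,0],[0.007,-0.154,0,0,0,0.5,0],[0.007,-0.154,0,0,0,0.5,0]]' && python3 -c "
from h import *
go(.415,.333,.24,-.17)
cv2.imwrite('pics/w1.png',ctrl.capture('wrist')[:,:,::-1])"
```

```text
t: 2.5
tool_pos: [0.4151, 0.329, 0.2396]
tcp_rot: [0.0, 0.996, -0.084, -0.0]
force: [-0.8, -0.7, 0.1]
opening: 0.0004
finger_force: 0.0
shift mm [-0.756  -3.9524 -0.3723] turn deg [0.0212 0.0006 0.0525]
t 2.5 pos [0.4151 0.329  0.2396] yaw -0.16908404691576648 F [-0.7546 -0.7204  0.1492]
```

View pics/w1.png

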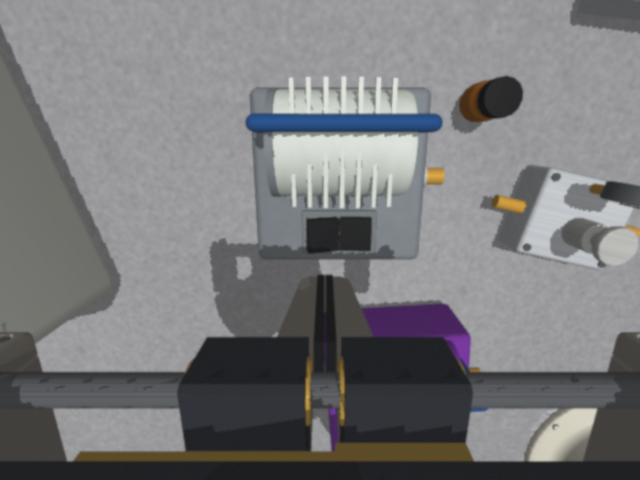

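The wrist view shows the rocker at u 307–372, v 217–252, with its pivot line at u≈339.5. The raised +y half is on the left, at about (322,234).

```bash
python3 - <<'E'
from h import *
im=cv2.imread("pics/w1.png"); g=cv2.cvtColor(im,cv2.COLOR_BGR2GRAY)[205:262,295:385]
print("cols",np.where((g[20:40]<45).mean(0)>.5)[0][[0,-1]]+295,g[30,35:55]); print("rows",np.where((g[:,15:75]<45).mean(1)>.5)[0][[0,-1]]+205)
piv=onz("wrist",(339.5,234),.096); out=onz("wrist",(307,234),.106)
print(piv,out,onz("wrist",(257,258),.085),onz("wrist",(419,259),.085))
yd=np.array([np.sin(.17),np.cos(.17),0])
p=piv+.018*yd; print("press",p); go(p[0],p[1],.150,-.17)
E
```

```text
cols [308 369] [38 38 38 37 37 38 38 38 41 45 45 42 41 41 41 42 41 42 39 42]
rows [218 249]
[0.4116 0.3157 0.096 ] [0.4191 0.3427 0.106 ] [0.3986 0.3946 0.085 ] [0.3722 0.2468 0.085 ]
press [0.4147 0.3334 0.096 ]
shift mm [-1.1877 -4.2384 89.6969] turn deg [ 0.0081 -0.0055  0.0448]
t 2.55 pos [0.4151 0.329  0.2397] yaw -0.1692180595957305 F [-0.4081  0.0228  0.0031]
```

```bash
python3 -m pendant '[[-0.001,-0.002,0.02,0,0,0,0],[-0.001,-0.004,0.045,0,0,0,0],[-0.001,-0.004,0.07,0,0,0,0],[-0.001,-0.004,0.088,0,0,0,0],[-0.001,-0.004,0.09,0,0,0,0],[-0.001,-0.004,0.09,0,0,0,0],[-0.001,-0.004,0.09,0,0,0,0],[-0.001,-0.004,0.09,0,0,0,0]]' && python3 -c "
from h import *
go(.4147,.3334,.121,-.17)"
```

```text
t: 3.35
tool_pos: [0.4156, 0.3345, 0.1511]
tcp_rot: [-0.001, 0.996, -0.084, 0.001]
force: [0.3, -0.4, 0.3]
opening: 0.0004
finger_force: 0.0
shift mm [-0.817   1.2575 30.0872] turn deg [-0.0849 -0.1213  0.1143]
t 3.35 pos [0.4156 0.3345 0.1511] yaw -0.16800688582337686 F [ 0.342  -0.4262  0.2966]
```

```bash
python3 -m pendant '[[0,0,0.008,0,0,0,0],[0,0,0.015,0,0,0,0],[0,0,0.019,0,0,0,0],[0,0,0.022,0,0,0,0],[0,0,0.025,0,0,0,0],[0,0,0.028,0,0,0,0],[0,0,0.029,0,0,0,0],[0,0,0.029,0,0,0,0]]'; python3 -m pendant '[[0,0,0.001,0,0,0,0],[0,0,0.001,0,0,0,0],[0,0,0.002,0,0,0,0],[0,0,0.002,0,0,0,0],[0,0,0.002,0,0,0,0],[0,0,0.002,0,0,0,0],[0,0,0.002,0,0,0,0],[0,0,0.002,0,0,0,0]]'
```

```text
t: 4.15
tool_pos: [0.4149, 0.3347, 0.1213]
tcp_rot: [-0.0, 0.996, -0.084, 0.0]
force: [-2.3, 1.7, 6.4]
opening: 0.0004
finger_force: 3.2
t: 4.95
tool_pos: [0.415, 0.3347, 0.1212]
tcp_rot: [-0.0, 0.996, -0.084, 0.0]
force: [-8.5, -1.7, 18.8]
opening: 0.0006
finger_force: 9.4
```

The rocker is on its stop: the force rose to 19 N with no more travel and the tip is at 96 mm. Retract and check.

```bash
python3 -m pendant '[[0,0,-0.01,0,0,0,0],[0,0,-0.03,0,0,0,0],[0,0,-0.06,0,0,0,0],[0,0,-0.09,0,0,0,0],[0,0,-0.115,0,0,0,0],[0,0,-0.12,0,0,0,0],[0,0,-0.12,0,0,0,0],[0,0,-0.12,0,0,0,0]]' && python3 - <<'E'
from h import *
a=ctrl.capture('wrist')[:,:,::-1]; b=cv2.imread('pics/w1.png')
f=lambda i:cv2.resize(i[190:270,280:400],(480,320),interpolation=cv2.INTER_CUBIC)
s=cv2.imread("pics/side0.png");s2=ctrl.capture("side")[:,:,::-1]
g=lambda i:cv2.resize(i[325:385,280:370],(330,220),interpolation=cv2.INTER_CUBIC)
t=np.hstack([cv2.resize(f(b),(390,260)),cv2.resize(f(a),(390,260))]);u=np.hstack([g(s),g(s2)]);u=cv2.copyMakeBorder(u,0,0,0,780-660,cv2.BORDER_CONSTANT)
cv2.imwrite('pics/chk.png',np.vstack([t,u]))
go(.5868,-.003,.24,-.25)
E
```

```text
t: 5.75
tool_pos: [0.4141, 0.3337, 0.2367]
tcp_rot: [0.001, 0.996, -0.084, -0.001]
force: [0.5, 0.5, -0.6]
opening: 0.0006
finger_force: 0.0
shift mm [226.6778 303.0888  -3.4092] turn deg [0.1284 0.151  4.7085]
t 5.85 pos [0.4139 0.3337 0.2366] yaw -0.16782432174811104 F [0.2853 0.3163 0.2517]
```

View pics/chk.png

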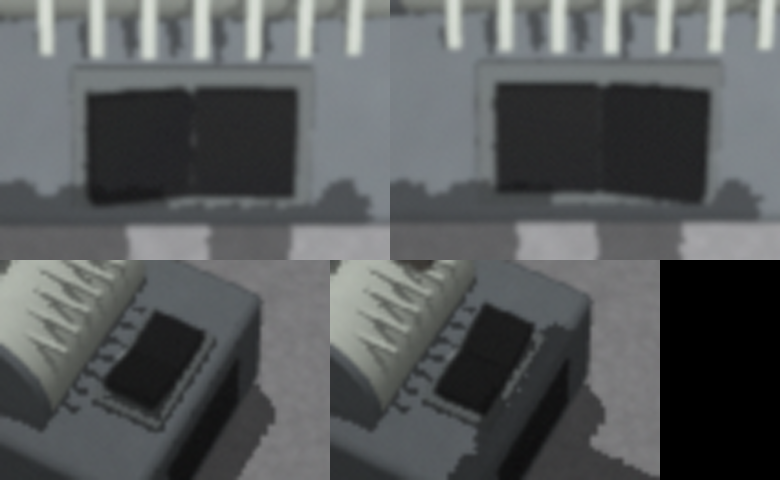

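The crop shows the rocker flipped: the left (+y) half is now level and the right half is tapered and raised. It is on. Now to the valve.

```bash
python3 -m pendant '[[0.02,0.027,-0.003,0,0,1,0],[0.05,0.065,-0.003,0,0,2,0],[0.08,0.105,-0.003,0,0,3,0],[0.108,0.144,-0.003,0,0,4,0],[0.136,0.182,-0.003,0,0,4.7,0],[0.164,0.22,-0.003,0,0,4.7,0],[0.192,0.257,-0.003,0,0,4.7,0],[0.213,0.285,-0.003,0,0,4.7,0]]' && python3 -m pendant '[[0.008,0.01,0,0,0,0,0],[0.013,0.018,0,0,0,0,0],[0.013,0.018,0,0,0,0,0],[0.013,0.018,0,0,0,0,0],[0.013,0.018,0,0,0,0,0],[0.013,0.018,0,0,0,0,0],[0.013,0.018,0,0,0,0,0],[0.013,0.018,0,0,0,0,0]]' && python3 -c "
from h import *
go(.5868,-.003,.24,-.25)
cv2.imwrite('pics/w2.png',ctrl.capture('wrist')[:,:,::-1])"
```

```text
t: 6.65
tool_pos: [0.5774, 0.015, 0.24]
tcp_rot: [0.0, 0.992, -0.125, -0.001]
force: [-0.3, 0.9, 0.2]
opening: 0.0005
finger_force: 0.0
t: 7.45
tool_pos: [0.5852, -0.0027, 0.2417]
tcp_rot: [-0.0, 0.992, -0.124, 0.0]
force: [0.2, 1.1, 0.2]
opening: 0.0006
finger_force: 0.0
shift mm [ 1.5895 -0.0458  1.6932] turn deg [-0.0021 -0.0045  0.0397]
t 7.45 pos [ 0.5852 -0.0027  0.2417] yaw -0.2493079512313725 F [0.1691 1.1159 0.1798]
```

View pics/w2.png

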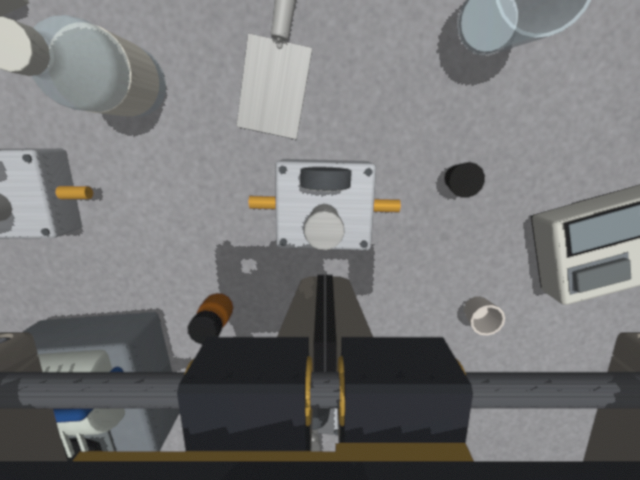

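The cap is centred at (324,230), in line with the tool, and the gauge is behind it at (325,178). The box's start key is at the right, at (600,275).

```bash
python3 - <<'E'
from h import *
p=onz("wrist",(324,230),.098); print(p, "startkey",onz("wrist",(600,275),.055))
go(p[0],p[1],.14,-.25)
E
```

```text
[ 0.5877 -0.0036  0.098 ] startkey [ 0.4583 -0.2672  0.055 ]
shift mm [  2.4896   0.2271 101.6849] turn deg [-0.0013 -0.0052  0.031 ]
t 7.5 pos [ 0.5853 -0.0028  0.2417] yaw -0.24945899251884687 F [-0.5495  0.0788 -1.1704]
```

```bash
python3 -m pendant '[[0.002,0,0.02,0,0,0,0],[0.002,0,0.05,0,0,0,0],[0.002,0,0.08,0,0,0,0],[0.002,0,0.1,0,0,0,0],[0.002,0,0.105,0,0,0,0],[0.002,0,0.108,0,0,0,0],[0.002,0,0.108,0,0,0,0],[0.002,0,0.108,0,0,0,0]]' && python3 -m pendant '[[0,0,0.005,0,0,0,0],[0,0,0.01,0,0,0,0],[0,0,0.013,0,0,0,0],[0,0,0.016,0,0,0,0],[0,0,0.019,0,0,0,0],[0,0,0.021,0,0,0,0],[0,0,0.022,0,0,0,0],[0,0,0.022,0,0,0,0]]' 
```

```text
t: 8.3
tool_pos: [0.5883, -0.0037, 0.1352]
tcp_rot: [0.0, 0.992, -0.125, 0.001]
force: [-0.2, 0.1, 0.3]
opening: 0.0001
finger_force: 0.0
t: 9.1
tool_pos: [0.5876, -0.0036, 0.1117]
tcp_rot: [0.0, 0.992, -0.125, 0.0]
force: [1.2, -0.2, 3.0]
opening: 0.0005
finger_force: 1.3
```

```bash
python3 -m pendant '[[0,0,0.001,0,0,0,0],[0,0,0.002,0,0,0,0],[0,0,0.002,0,0,0,0],[0,0,0.003,0,0,0,0],[0,0,0.003,0,0,0,0],[0,0,0.003,0,0,0,0],[0,0,0.003,0,0,0,0],[0,0,0.003,0,0,0,0]]'
```

```text
t: 9.9
tool_pos: [0.5877, -0.0036, 0.1112]
tcp_rot: [0.0, 0.992, -0.124, 0.0]
force: [-4.2, 0.3, 16.9]
opening: 0.0003
finger_force: 8.4
```

The plunger is home: 17 N on the hard stop, with the tip at 86 mm. Retract, then go to the box.

```bash
python3 -m pendant '[[0,0,-0.01,0,0,0,0],[0,0,-0.03,0,0,0,0],[0,0,-0.06,0,0,0,0],[0,0,-0.09,0,0,0,0],[0,0,-0.12,0,0,0,0],[0,0,-0.13,0,0,0,0],[0,0,-0.13,0,0,0,0],[0,0,-0.13,0,0,0,0]]' && python3 - <<'E'
from h import *
cv2.imwrite('pics/w3.png',ctrl.capture('wrist')[:,:,::-1])
go(.457,-.27,.2,.03)
E
```

```text
t: 10.7
tool_pos: [0.5863, -0.0033, 0.2366]
tcp_rot: [-0.0, 0.992, -0.125, -0.002]
force: [-0.3, -0.2, -0.8]
opening: 0.0006
finger_force: 0.0
shift mm [-58.9101 290.3427  36.3833] turn deg [ -0.0253   0.2442 -16.0378]
t 10.75 pos [ 0.586  -0.0033  0.2361] yaw -0.24991245103958754 F [ 0.0417 -0.5649 -0.4343]
```

```bash
python3 -m pendant '[[-0.006,0.03,0,0,0,-2,0],[-0.014,0.07,0.005,0,0,-5,0],[-0.023,0.115,0.01,0,0,-8,0],[-0.032,0.16,0.015,0,0,-11,0],[-0.041,0.205,0.02,0,0,-14,0],[-0.05,0.25,0.025,0,0,-16,0],[-0.057,0.28,0.032,0,0,-16,0],[-0.059,0.29,0.036,0,0,-16,0]]' && python3 -m pendant '[[0,0,0,0,0,0,0],[0,0,0,0,0,0,0],[0,0,0,0,0,0,0],[0,0,0,0,0,0,0],[0,0,0,0,0,0,0],[0,0,0,0,0,0,0],[0,0,0,0,0,0,0],[0,0,0,0,0,0,0]]' && python3 - <<'E'
from h import *
go(.457,-.27,.2,.03)
a=ctrl.capture('wrist')[:,:,::-1]; b=cv2.imread('pics/w2.png');c=cv2.imread('pics/w3.png')
cv2.imwrite('pics/w4.png',a)
t=np.hstack([b[150:270,240:410],c[150:270,240:410]])
cv2.imwrite('pics/c4.png',np.vstack([a,cv2.copyMakeBorder(t,0,0,0,300,cv2.BORDER_CONSTANT)])[:600])
E
```

```text
t: 11.55
tool_pos: [0.456, -0.2714, 0.2001]
tcp_rot: [-0.001, 1.0, 0.013, -0.002]
force: [1.1, 0.9, -0.6]
opening: 0.0005
finger_force: 0.0
t: 12.35
tool_pos: [0.4585, -0.2699, 0.2027]
tcp_rot: [0.0, 1.0, 0.015, 0.0]
force: [0.0, -0.8, 0.4]
opening: 0.0005
finger_force: 0.0
shift mm [-1.4533  0.0724  2.6509] turn deg [ 0.0037 -0.0013 -0.0248]
t 12.35 pos [ 0.4585 -0.2699  0.2027] yaw 0.02956797358596601 F [ 0.0025 -0.7653  0.4478]
```

View pics/c4.png

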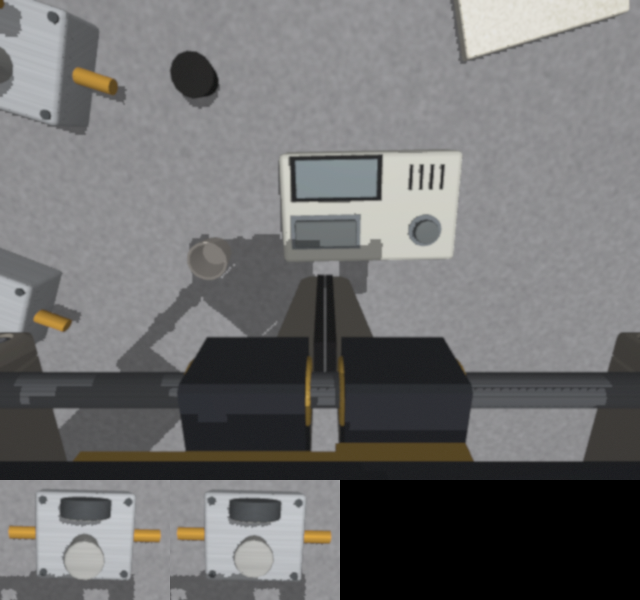

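The start key spans u 295–359, v 219–248, centred at (326,234). The stop key is at (425,231), well clear to the right. The inset shows the plunger cap lower than before.

```bash
python3 - <<'E'
from h import *
p=onz("wrist",(326,234),.055); print(p,onz("wrist",(425,231),.055),onz("wrist",(280,154),.046),onz("wrist",(462,152),.046))
go(p[0],p[1],.09,.03)
E
```

```text
[ 0.456  -0.2719  0.055 ] [ 0.4613 -0.3592  0.055 ] [ 0.5233 -0.2306  0.046 ] [ 0.5295 -0.3857  0.046 ]
shift mm [ -2.4595   1.9184 112.6366] turn deg [ 0.0012 -0.0025 -0.0288]
t 12.4 pos [ 0.4584 -0.2699  0.2026] yaw 0.029497943730181157 F [ 0.3135 -0.1207 -0.142 ]
```

```bash
python3 -m pendant '[[-0.002,0.002,0.02,0,0,0,0],[-0.002,0.002,0.05,0,0,0,0],[-0.002,0.002,0.08,0,0,0,0],[-0.002,0.002,0.1,0,0,0,0],[-0.002,0.002,0.108,0,0,0,0],[-0.002,0.002,0.11,0,0,0,0],[-0.002,0.002,0.11,0,0,0,0],[-0.002,0.002,0.11,0,0,0,0]]' && python3 -c "
from h import *
go(.456,-.2719,.074,.03)"
```

```text
t: 13.2
tool_pos: [0.4573, -0.2727, 0.094]
tcp_rot: [0.001, 1.0, 0.015, 0.001]
force: [0.1, 0.2, -0.1]
opening: 0.0002
finger_force: 0.0
shift mm [-1.2797 -0.9081 20.004 ] turn deg [ 0.1045 -0.1024 -0.0306]
t 13.2 pos [ 0.4573 -0.2727  0.094 ] yaw 0.029467903471264958 F [ 0.124   0.2135 -0.0913]
```

```bash
python3 -m pendant '[[-0.001,-0.001,0.004,0,0,0,0],[-0.001,-0.001,0.008,0,0,0,0],[-0.001,-0.001,0.012,0,0,0,0],[-0.001,-0.001,0.016,0,0,0,0],[-0.001,-0.001,0.019,0,0,0,0],[-0.001,-0.001,0.02,0,0,0,0],[-0.001,-0.001,0.021,0,0,0,0],[-0.001,-0.001,0.021,0,0,0,0]]'
```

```text
t: 14.0
tool_pos: [0.4556, -0.2711, 0.0741]
tcp_rot: [-0.0, 1.0, 0.015, -0.0]
force: [-7.6, 5.7, 22.4]
opening: 0.0
finger_force: 10.9
```

The key is right down: 22 N against its stop, with the tip at 49 mm. Hold, then release.

```bash
python3 -m pendant '[[0,0,0,0,0,0,0],[0,0,0,0,0,0,0],[0,0,0,0,0,0,0],[0,0,0,0,0,0,0],[0,0,0,0,0,0,0],[0,0,0,0,0,0,0],[0,0,0,0,0,0,0],[0,0,0,0,0,0,0]]' && python3 -m pendant '[[0,0,-0.005,0,0,0,0],[0,0,-0.015,0,0,0,0],[0,0,-0.03,0,0,0,0],[0,0,-0.06,0,0,0,0],[0,0,-0.09,0,0,0,0],[0,0,-0.12,0,0,0,0],[0,0,-0.13,0,0,0,0],[0,0,-0.13,0,0,0,0]]' && python3 -m pendant '[[0,0,0,0,0,0,0],[0,0,0,0,0,0,0],[0,0,0,0,0,0,0],[0,0,0,0,0,0,0],[0,0,0,0,0,0,0],[0,0,0,0,0,0,0],[0,0,0,0,0,0,0],[0,0,0,0,0,0,0]]' && python3 - <<'E'
from h import *
go(.457,-.27,.2,.03)
s=ctrl.capture("scene")[:,:,::-1]; a=ctrl.capture('wrist')[:,:,::-1]; d=ctrl.capture("side")[:,:,::-1]
cv2.imwrite("pics/fw.png",a); r=lambda i:cv2.resize(i,(400,300),interpolation=cv2.INTER_AREA)
cv2.imwrite("pics/fin.png",np.vstack([np.hstack([r(s),r(d)]),np.hstack([r(a),r(cv2.absdiff(s,cv2.imread("pics/scene0.png"))*3)])]))
E
```

```text
t: 14.8
tool_pos: [0.4556, -0.2711, 0.0741]
tcp_rot: [-0.0, 1.0, 0.015, -0.0]
force: [-7.1, 6.1, 21.3]
opening: 0.0004
finger_force: 10.8
t: 15.6
tool_pos: [0.4561, -0.2717, 0.2029]
tcp_rot: [0.001, 1.0, 0.015, 0.001]
force: [0.3, -0.5, 0.2]
opening: 0.0005
finger_force: 0.0
t: 16.4
tool_pos: [0.4554, -0.271, 0.2016]
tcp_rot: [0.0, 1.0, 0.015, 0.0]
force: [0.3, -0.0, 0.8]
opening: 0.0004
finger_force: 0.0
shift mm [ 1.5853 -0.9948  1.6206] turn deg [ 0.0036 -0.0023 -0.0347]
t 16.4 pos [ 0.4554 -0.271   0.2016] yaw 0.029394796748489254 F [ 0.3495 -0.0176  0.8425]
```

View pics/fin.png

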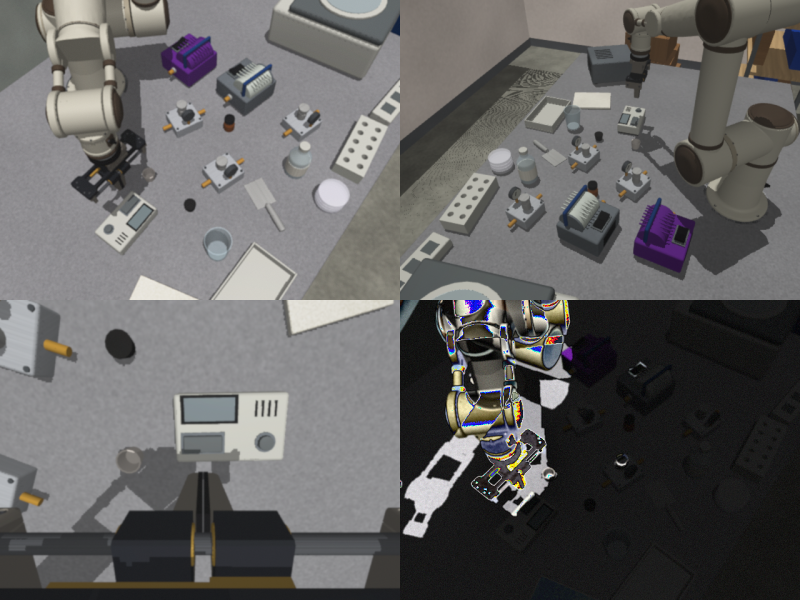

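The difference image shows changes only at the arm and its shadows, the rocker, and the plunger at (622,460). The box and the bystanders stayed put, and the key is up again.

```bash
python3 -c "
from cell import ctrl
print(ctrl.close_job())"
```

```text
the job is handed in; nothing more can be done
None
```

Job handed in at about 16.5 s, done in order: rocker fully on, vent plunger home, start key held right down for about a second and released; the stop key wasn't pressed, and the final picture shows nothing else moved.

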